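# File a ring binder in the book rack and hold the row tight

## Robot

A 6-joint arm with a two-finger parallel gripper is mounted at the origin on the work surface. World frame = base frame: x ahead of the robot, y to its left, z up, the work surface at z = 0. Lengths are in m, angles in rad, forces in N, time in s.
With the tool pointing down it reaches from about 0.425 to 0.95 m from the base axis. Payload 3.5 kg.
Tool frame: the origin (TCP) lies midway between the tips of the shut fingers; the grasp point (between the pads) lies ctrl.hold_point_z behind it (ctrl.hold_point_z is the distance from the TCP to the grasp point, in m); z points along the fingers, x is the direction in which the jaws open and shut, and the axes are right-handed (so a half turn about z gives the same grasp; the last joint's range is limited). The gripper opens to 85 mm and grips with 20 to 120 N. Pads are 22 mm wide; open, the fingers measure 114 mm over their backs; the gripper's body (76 mm by 85 mm) begins 54 mm behind the grasp point. The pads swing forward as they close: fully open they stand 13 mm farther back than shut.
Start: joints at [-1.33, 0.286, 1.577, -0, 1.279, -0.15], TCP at [0.257, -0.624, 0.231] pointing down, gripper open.
Joint ranges: [-2.77, 2.77], [-0.9, 2.22], [0.21, 2.48], [-1.53, 4.67], [0.24, 2.81], [-2.84, 2.84]. Speed limits (rad/s): [2.79, 2.79, 3.14, 3.14, 3.14, 3.14].

## Interface

Orientations are given as a unit quaternion [x, y, z, w].
In Python, from plant import ctrl gives the robot as it stands.
- The arm moves only by the tool step_arm, never from a script. Its arguments are lists of equal length, an entry for each row: "gripper": the gripper's target within -1 to 1 (shut at 1, half-way at 0, fully open at -1); "linear": the shift along the tool's x, y, z in m, a list of three; "delta_rot": the turn, a rotation vector about the tool's x, y, z in degrees, a list of three. A call has 1 to 20 rows; each row is the pose to reach, as a shift and turn from the pose commanded when the call began, along the tool's axes at that moment; what a row does not reach only later rows make up. A row lasts 1/8 s, in which the tool goes at most 62.5 mm and 10.7 degrees, less where a joint would pass 70% of its speed; a pose out of reach is approached as far as the arm can. A call with a gripper value outside its range is refused whole. The fingers move at their own pace and stop on an object; "grip_force" is the grip in N (left out, the last holds). Time passes only in rows, so rows that repeat a pose let the fingers close. It gives the time, the measured TCP pose, the force and the opening at its end, in the units of the state.
- ctrl.get_state(): the state, without advancing time (a new reading comes with each control period).
- ctrl.read_camera(name): name is "side" or "top" or "wrist"; returns a dict with "frame" (420x560x3 uint8, red, green, blue), "fx", "fy", "cx", "cy" (pixels), "view" (4x4, takes a point from world to camera coordinates). Camera axes: x right, y down, z forward; pixel columns grow to the right and rows downward; lengths in m; the calibration is good to about 2 mm. A picture is of the moment at which its call begins. There is no depth.
- ctrl.sign_off(): hands the job in, once; it reports no verdict.
The state is a dict: "time": time; "qpos": joint angles; "dq": joint speeds; "joint_efforts": joint torques, N m; "eef_pos": TCP position; "tcp_rot": TCP orientation; "contact_force": force on the tool from outside, world axes, zero at the start; "wrist_torque": the same for the moment, N m; "opening": opening from 0.0 (shut) to 1.0 (fully open).
Only numpy, scipy, OpenCV 4.12 (cv2) and the standard library are available. Lean on these libraries where they do the work, as an engineer would, in place of code of your own. Each camera call takes 0.05 s, during which the arm holds its last target. There are 200 camera calls.

## Task

Stand the tall ring binder that is out on the desk in the book rack, in the one gap that is wide enough for it, spine outward and in line with the other spines, without shoving the binders already there, and let go of it. Then push the rack's sliding end in until the whole row is closed up tight, and finish while still pressing it firmly against the row so that its clamp screw can be done up: do not let go. Leave the mug, hole punch and stapler where they are.

Things in the scene. Friction and masses are not known exactly. Their poses are not given: they have to be found in the camera images.
- rack: wooden desktop book rack, fixed. Origin on the desk under it; x from its front (spines, robot side) to its back, y along the row to the fixed end, z up. Base board 15 mm thick (binders stand on it), 210 mm deep, y = -210 to +162 mm. Spines of its binders lie near x = -85 mm. At x = +98 mm two guide rods, up to 100 mm high, end at y = -202 mm in a bracket 115 mm high.
- fixed_face (a point): middle of the inner face of the rack's fixed end (12 mm board, top 165 mm above the desk), at rack y = +150 mm; axes as the rack's. From here towards -y stand the thin and the thick binder (either may come first), the medium one, then the sliding end. The wide gap (47 to 53 mm) is beside the thin binder, on its side away from the thick one; all other gaps are under 34 mm.
- sliding_end (a joint): travel of the rack's sliding end, m: grows as it is pushed in (rack +y). Upright board, 12 mm thick, 170 mm deep, top 165 mm above the desk; inner face at rack y = -104 mm + this value. No spring, stays where left. Pushing it and the binders along takes up to about 12 N. With all four binders in (24 + 64 + 40 + 36 = 164 mm) the row is tight at 0.090.
- press_point (a point): the place to press on the sliding end: on its flat outer face, mid-depth, 125 mm above the desk (its top edge is 40 mm higher); moves with it. Axes as the rack's: press along rack +y. About 10 N more than it took to slide it makes a firm press. The tall binder, once filed, stands up to 185 mm above the desk, as near as 50 mm behind this face. The clamp screw at the back is not for the robot.
- loner_mid (a point): centre, half-way up, of the tall ring binder to be filed: 36 mm thick (y), 130 mm deep (x), 170 mm high (z), 0.26 kg, grey cover boards. It stands upright alone on the desk at the robot's left, spine roughly towards the robot. 45 mm taller than the binders in the rack: held by its top it can be lowered into the gap. Its x axis points from spine to open edge, z up.
- loner_spine (a point): middle of the outer face of that tall binder's spine (65 mm towards its -x from its centre).
- thin_mid (a point): centre, half-way up, of the thin ring binder standing in the rack: 24 mm thick (y), 170 mm deep (x), 125 mm high (z). Loose, stands on the rack's base board. Its x axis points from spine to open edge, z up.
- thick_mid (a point): centre, half-way up, of the thick ring binder standing in the rack: 64 mm thick (y), 170 mm deep (x), 125 mm high (z). Loose, stands on the rack's base board. Its x axis points from spine to open edge, z up.
- medium_mid (a point): centre, half-way up, of the medium ring binder standing in the rack: 40 mm thick (y), 170 mm deep (x), 125 mm high (z). Loose, stands on the rack's base board. Its x axis points from spine to open edge, z up.
- mug: white mug, 80 mm across, 92 mm high, on the desk; origin under its centre. Not to be disturbed.
- punch: desk hole punch, 115 x 125 mm, 85 mm high; origin under its centre. Not to be disturbed.
- stapler: stapler, 135 x 34 mm, 55 mm high; origin under its centre. Not to be disturbed.
Things that resemble listed ones, but are neither listed nor needed, are in the scene too. What is shaped like the part that bears thin_mid but brown or turquoise is not meant. Leave any turquoise look-alike of the part that bears medium_mid alone.

How it is judged:
By the outcome, as a careful person would: the job done as asked, in the order asked, and still so for the second after the job is handed in, while the arm keeps its last pose, push and grip.
It also fails if it takes over 64 s, if anything falls off the work surface, if the arm or the gripper's body presses on something with over 40 N, if the wrist force passes 120 N, or if a joint passes its speed limit or range.

## Working session

There is one attempt and no reset: what is moved stays moved. The work goes in short steps, Python scripts to look and compute and a tool call to move; the robot and the scene stay as the last step left them, time stands still between calls to the robot, and variables do not carry over. Pictures are saved under pics/ and viewed, on a budget of 10 in all, crops included, one or two more only if the job needs it, and the job is handed in when it is done.

Besides the shell and the picture viewer there is one more tool, called by a JSON object that holds its "fn" and its "kwargs". step_arm: Moves the arm, as the interface text tells. Its arguments: {"type":"object","properties":{"gripper":{"type":"array"},"linear":{"type":"array"},"delta_rot":{"type":"array"},"grip_force":{"type":"number"}},"required":["gripper","linear","delta_rot"]}

```bash
ls; mkdir -p pics; python3 - <<'E'
from plant import ctrl
import cv2,pickle
d={}
for n in("side","top","wrist"):
    r=ctrl.read_camera(n); d[n]=r; cv2.imwrite(f"pics/{n}0.png",r["frame"][:,:,::-1])
pickle.dump(d,open("v0.pkl","wb"))
import numpy as np; np.set_printoptions(precision=3,suppress=True)
for n in d: print(n,d[n]["fx"],d[n]["cx"],d[n]["cy"],d[n]["view"])
print(ctrl.get_state(),ctrl.hold_point_z)
E
```

```text
pics
side 383.97137217625794 277.0802461163276 212.73175200970473 [[-0.779 -0.627  0.     0.338]
 [-0.401  0.499 -0.768  0.285]
 [ 0.482 -0.599 -0.64   0.908]
 [ 0.     0.     0.     1.   ]]
top 417.9890498337963 282.6158391543323 208.64004815757525 [[-0.024 -1.    -0.017 -0.01 ]
 [-0.992  0.026 -0.123  0.449]
 [ 0.123  0.014 -0.992  1.36 ]
 [ 0.     0.     0.     1.   ]]
wrist 315.897056896532 282.18201207635536 208.35304972010627 [[ 0.381 -0.924 -0.002 -0.675]
 [-0.875 -0.361  0.323 -0.043]
 [-0.299 -0.121 -0.947  0.381]
 [ 0.     0.     0.     1.   ]]
{'time': 0.15, 'qpos': array([-1.33 ,  0.287,  1.578, -0.   ,  1.279, -0.15 ]), 'dq': array([-0.001, -0.   , -0.006, -0.002, -0.001,  0.001]), 'joint_efforts': array([  0.001, -40.661, -29.314,  -0.   ,   0.004,   0.   ]), 'eef_pos': array([ 0.257, -0.624,  0.23 ]), 'tcp_rot': array([ 0.831, -0.556, -0.001, -0.001]), 'contact_force': array([-0.064, -0.247, -0.088]), 'wrist_torque': array([ 0.051, -0.027,  0.019]), 'opening': 0.9994366264737405} 0.0187
```

View pics/top0.png

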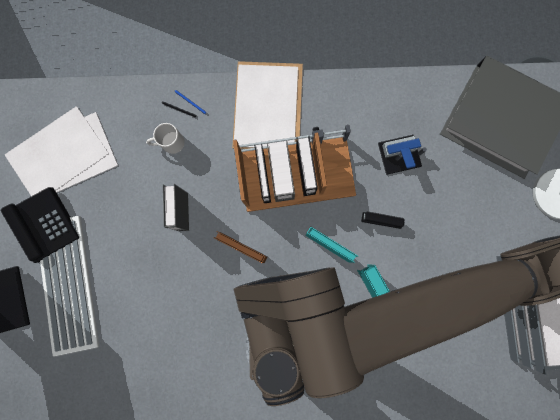

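View pics/side0.png

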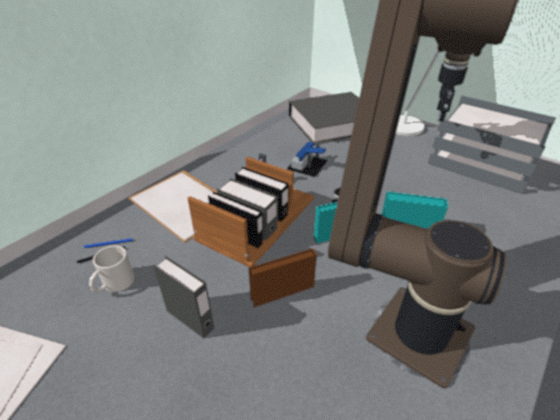

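The top view shows the grey loner at (175,205). The rack runs from its fixed end at about (240,170) past thin (262), thick (282) and medium (307) to the sliding end (319). Look-alikes are the brown binder at (241,247) and the turquoise ones at (331,245) and (375,282). The side view agrees: loner at (185,295), brown at (283,277). I choose the grey one that stands alone, and check it in a close crop.

```bash
python3 - <<'E'
import cv2,pickle,numpy as np
d=pickle.load(open("v0.pkl","rb"))
f=d["top"]["frame"][:,:,::-1][120:270,150:370]
g=cv2.resize(f,(792,540),interpolation=cv2.INTER_CUBIC)
cv2.imwrite("pics/crop.png",g)
E
cat > h.py <<'E'
import numpy as np,cv2
from plant import ctrl
np.set_printoptions(precision=4,suppress=True)
def ray(r,u,v):
    V=np.array(r["view"]);R=V[:3,:3];o=-R.T@V[:3,3]
    return o,R.T@np.array([(u-r["cx"])/r["fx"],(v-r["cy"])/r["fy"],1])
def onz(r,u,v,z):
    o,d=ray(r,u,v);return (o+d*(z-o[2])/d[2])
def proj(r,p):
    c=(np.array(r["view"])@np.r_[p,1])[:3];return np.array([r["fx"]*c[0]/c[2]+r["cx"],r["fy"]*c[1]/c[2]+r["cy"]])
def tri(*obs):
    A=np.zeros((3,3));b=np.zeros(3)
    for r,u,v in obs:
        o,d=ray(r,u,v);d=d/np.linalg.norm(d);P=np.eye(3)-np.outer(d,d);A+=P;b+=P@o
    p=np.linalg.solve(A,b);return p,[np.hypot(*(proj(r,p)-(u,v))) for r,u,v in obs]
E
```

```text
(no output)
```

View pics/crop.png

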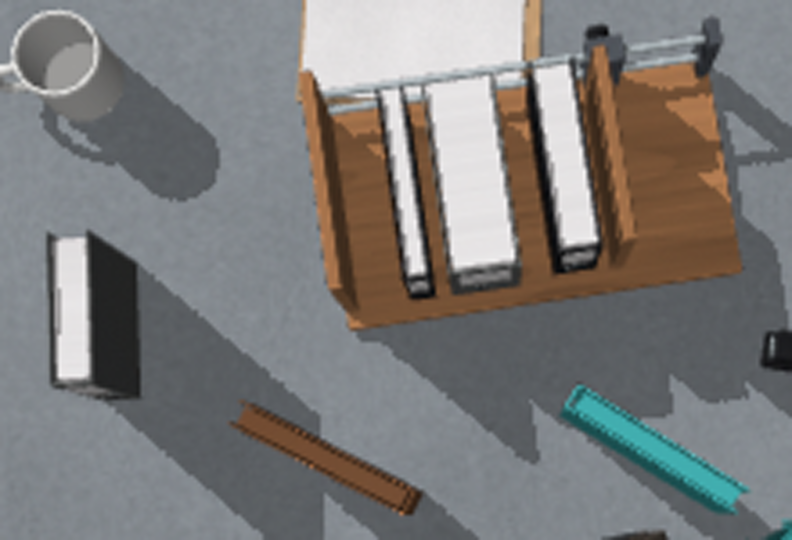

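The crop shows the grey loner's top face (white pages) at crop (52-88, 236-388), with its spine towards the robot. In the rack, the wide gap lies between the fixed end's top edge (about 345,300) and the thin binder (395-430). Next I compute rough poses.

```bash
python3 - <<'E'
from h import *
import pickle
d=pickle.load(open("v0.pkl","rb"));t=d["top"]
def P(n,x,y,z): p=onz(t,150+x/3.6,120+y/3.6,z);print(n,p);return p
a=[P("loner",*c,.17) for c in((50,234),(88,233),(92,394),(53,385))]
print("mid",np.mean(a,0))
l=P("basefl",351,328,.015);r=P("basefr",741,270,.015)
e=(l-r)[:2];print("len",np.linalg.norm(e),"yaw of rack y",np.degrees(np.arctan2(-e[0],e[1])))
f=P("fixtop_back_in",312,72,.165);g=P("fixtop_front_in",355,308,.165)
for n,c in dict(thinSL=(408,280),thinSR=(430,280),thinBL=(378,90),thinBR=(402,90),sl_out_top=(636,238),sl_in_top=(620,240),slback=(602,48),tkSL=(450,275),tkSR=(517,265),mSL=(560,250),mSR=(600,240)).items(): P(n,*c,.14 if n[0]!='s' else .165)
s=d["side"]
print([proj(s,p) for p in a])
print("wrist cam in tool:");
from scipy.spatial.transform import Rotation as R
st=ctrl.get_state();T=np.eye(4);T[:3,:3]=R.from_quat(st["tcp_rot"]).as_matrix();T[:3,3]=st["eef_pos"]
print(np.linalg.inv(np.array(d["wrist"]["view"])@T))
print(T)
E
```

```text
loner [0.512  0.3324 0.17  ]
loner [0.512  0.3005 0.17  ]
loner [0.3769 0.2962 0.17  ]
loner [0.3852 0.3286 0.17  ]
mid [0.4465 0.3144 0.17  ]
basefl [0.4448 0.0966 0.015 ]
basefr [ 0.4897 -0.268   0.015 ]
len 0.3673634729690407 yaw of rack y 7.012856677529596
fixtop_back_in [0.6465 0.1119 0.165 ]
fixtop_front_in [0.4435 0.0782 0.165 ]
thinSL [0.4696 0.0352 0.14  ]
thinSR [0.4691 0.0164 0.14  ]
thinBL [0.6363 0.058  0.14  ]
thinBR [0.6357 0.0373 0.14  ]
sl_out_top [ 0.4961 -0.1574  0.165 ]
sl_in_top [ 0.4948 -0.144   0.165 ]
slback [ 0.6603 -0.1347  0.165 ]
tkSL [ 0.473  -0.0007  0.14  ]
tkSR [ 0.48   -0.0578  0.14  ]
mSL [ 0.492  -0.0948  0.14  ]
mSR [ 0.4997 -0.1291  0.14  ]
[array([154.9671, 264.4962]), array([166.5412, 256.3046]), array([209.5008, 284.5431]), array([195.1386, 292.1999])]
wrist cam in tool:
[[ 1.      0.0004 -0.0003  0.0014]
 [-0.0003  0.9465  0.3228 -0.0822]
 [ 0.0004 -0.3228  0.9465 -0.1426]
 [ 0.      0.      0.      1.    ]]
[[ 0.3809 -0.9246 -0.0005  0.257 ]
 [-0.9246 -0.3809  0.0018 -0.6236]
 [-0.0019 -0.0003 -1.      0.2302]
 [ 0.      0.      0.      1.    ]]
```

{"fn": "step_arm", "kwargs": {"gripper": [-1,-1,-1,-1,-1,-1,-1,-1,-1,-1,-1,-1,-1,-1,-1,-1], "linear": [[0,0,-0.06],[-0.04,-0.045,-0.1],[-0.08,-0.09,-0.13],[-0.443,-0.51,-0.13],[-0.443,-0.51,-0.13],[-0.443,-0.51,-0.13],[-0.443,-0.51,-0.13],[-0.443,-0.51,-0.13],[-0.443,-0.51,-0.13],[-0.443,-0.51,-0.13],[-0.443,-0.51,-0.13],[-0.443,-0.51,-0.13],[-0.443,-0.51,-0.13],[-0.443,-0.51,-0.13],[-0.443,-0.51,-0.13],[-0.443,-0.51,-0.13]], "delta_rot": [[0,0,0],[0,0,0],[0,0,5],[0,0,15.4],[0,0,15.4],[0,0,15.4],[0,0,15.4],[0,0,15.4],[0,0,15.4],[0,0,15.4],[0,0,15.4],[0,0,15.4],[0,0,15.4],[0,0,15.4],[0,0,15.4],[0,0,15.4]]}}

```text
time: 2.15
eef_pos: [0.5596, -0.0216, 0.3614]
tcp_rot: [0.748, -0.664, 0.0, 0.0]
contact_force: [-0.7, -0.3, 0.0]
opening: 1.003
```

```bash
python3 - <<'E'
from h import *
import pickle
r=ctrl.read_camera("wrist");t=ctrl.read_camera("top");s=ctrl.read_camera("side")
pickle.dump(dict(wrist=r,top=t,side=s),open("v1.pkl","wb"))
st=ctrl.get_state();print(st["time"],st["eef_pos"],st["tcp_rot"],st["qpos"])
cv2.imwrite("pics/w1.png",cv2.resize(r["frame"][:,:,::-1],(784,588),interpolation=cv2.INTER_CUBIC))
E
```

```text
2.3 [ 0.5598 -0.0211  0.3615] [ 0.7484 -0.6633  0.0001 -0.    ] [-0.2188 -0.0392  1.7004 -0.0001  1.4802  1.2315]
```

View pics/w1.png

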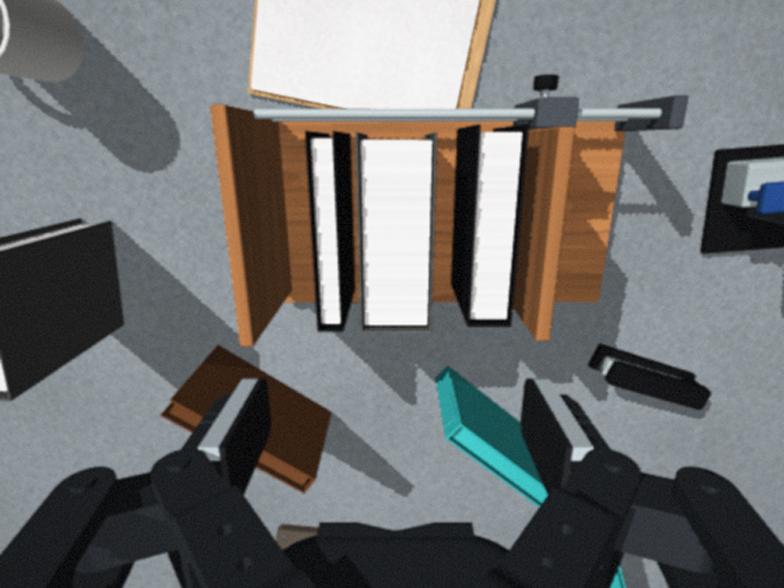

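The wrist view shows the rack from above. The fixed end's inner top edge runs (227,107)-(255,340). The thin binder's top runs from its left edge at (308,133)-(320,328), and the thick one from (358,135) to (430,328). The medium's top is (478-522,130-325), and the sliding end's top strip ends at (536-550,338). So the wide gap is between the fixed end and the thin binder.

```bash
python3 - <<'E'
from h import *
import pickle
a=pickle.load(open("v0.pkl","rb"));w=pickle.load(open("v1.pkl","rb"))["wrist"];t=a["top"];s=a["side"]
W=lambda x,y:(w,x/1.4,y/1.4)
T=lambda x,y:(t,150+x/3.6,120+y/3.6)
for n,o in dict(fix_front_in=(W(255,340),T(355,308)),fix_back_in=(W(227,107),T(312,72)),thinFL=(W(320,328),T(408,282)),thinBL=(W(308,133),T(378,90)),thickFR=(W(430,328),T(518,265)),thickBL=(W(359,136),T(427,84)),slFo=(W(550,339),T(635,240)),medFR=(W(512,324),T(600,247))).items(): print(n,*tri(*o))
print("by height");B={}
for n,c,z in [("fixBi",(227,107),.165),("fixFi",(255,340),.165),("thinBL",(308,133),.14),("thinFL",(320,328),.14),("thinFR",(343,328),.14),("thickFL",(362,328),.14),("thickFR",(430,328),.14),("thickBR",(434,136),.14),("thickBL",(359,136),.14),("medFL",(470,322),.14),("medFR",(512,324),.14),("slFi",(536,339),.165),("slFo",(550,339),.165),("slBo",(574,125),.165)]:
    B[n]=onz(w,c[0]/1.4,c[1]/1.4,z)
    print(n,B[n])
for i,j in(("fixFi","fixBi"),("thinFL","thinBL"),("thickFL","thickBL"),("thickFR","thickBR"),("slFo","slBo")):
    v=B[j]-B[i];print(i,np.degrees(np.arctan2(v[1],v[0])))
th=np.radians(7.3);ex=np.array([np.cos(th),np.sin(th),0]);ey=np.array([-np.sin(th),np.cos(th),0])
for n in B:print(n,"rackdir x,y",B[n]@ex,B[n]@ey)
# loner by top+side
cv2.imwrite("pics/ls.png",cv2.resize(np.vstack([s["frame"][250:345,145:225],]),None,fx=5,fy=5,interpolation=cv2.INTER_CUBIC)[:,:,::-1])
E
```

```text
fix_front_in [0.4504 0.0883 0.1287] [np.float64(5.438941626291413), np.float64(2.234072368378796)]
fix_back_in [0.6508 0.1135 0.1497] [np.float64(0.48492053474825647), np.float64(0.14421202570523756)]
thinFL [0.47   0.0361 0.126 ] [np.float64(0.04289582703742946), np.float64(0.017853135601964058)]
thinBL [0.6398 0.058  0.126 ] [np.float64(1.1094916885190178), np.float64(0.37954139028891765)]
thickFR [ 0.4826 -0.062   0.1281] [np.float64(2.454171188605348), np.float64(1.0254769358361702)]
thickBL [0.6421 0.0155 0.1341] [np.float64(0.2425678423352288), np.float64(0.08480571603261998)]
slFo [ 0.4973 -0.1602  0.1603] [np.float64(3.317422869010105), np.float64(1.266984257211139)]
medFR [ 0.4967 -0.1334  0.1338] [np.float64(3.6430733690310255), np.float64(1.470065060990109)]
by height
fixBi [0.6501 0.1076 0.165 ]
fixFi [0.4702 0.0846 0.165 ]
thinBL [0.6395 0.0543 0.14  ]
thinFL [0.4764 0.0343 0.14  ]
thinFR [0.4789 0.0139 0.14  ]
thickFL [ 0.4809 -0.003   0.14  ]
thickFR [ 0.4882 -0.0634  0.14  ]
thickBR [ 0.649 -0.043  0.14 ]
thickBL [0.642  0.0148 0.14  ]
medFL [ 0.4982 -0.098   0.14  ]

[... 370 characters left out ...]
rackdir x,y 0.6411904014565594 -0.027429510402785153
thinFL rackdir x,y 0.4769011915821722 -0.026507017159115877
thinFR rackdir x,y 0.4767471304196356 -0.047091307249521916
thickFL rackdir x,y 0.47661986084178226 -0.06409594272728814
thickFR rackdir x,y 0.4761643574069272 -0.12495628342481391
thickBR rackdir x,y 0.6382712544338943 -0.12513156710504295
thickBL rackdir x,y 0.6387039385545122 -0.0668821061028882
medFL rackdir x,y 0.4817086803816848 -0.16048294270683827
medFR rackdir x,y 0.47949697036797356 -0.19804769560786958
slFi rackdir x,y 0.47634184801717927 -0.21220872635577934
slFo rackdir x,y 0.4762536849341761 -0.2239824009291183
slBo rackdir x,y 0.6447482090284503 -0.22340515853313578
```

{"fn": "step_arm", "kwargs": {"gripper": [-1,-1,-1,-1,-1,-1,-1,-1,-1], "linear": [[-0.342,0.07,0],[-0.342,0.07,0],[-0.342,0.07,0],[-0.342,0.07,0],[-0.342,0.07,0],[-0.342,0.07,0],[-0.342,0.07,0],[-0.342,0.07,0],[-0.342,0.07,0]], "delta_rot": [[0,0,5],[0,0,5],[0,0,5],[0,0,5],[0,0,5],[0,0,5],[0,0,5],[0,0,5],[0,0,5]]}}

```text
time: 3.42
eef_pos: [0.4495, 0.3095, 0.3613]
tcp_rot: [0.719, -0.695, 0.0, 0.0]
contact_force: [1.5, 0.1, -0.3]
opening: 0.996
```

```bash
python3 - <<'E'
from h import *
import pickle
r=ctrl.read_camera("wrist")
pickle.dump(r,open("v2.pkl","wb"))
st=ctrl.get_state();print(st["time"],st["eef_pos"],st["tcp_rot"],st["qpos"])
cv2.imwrite("pics/w2.png",cv2.resize(r["frame"][:,:,::-1],(784,588),interpolation=cv2.INTER_CUBIC))
E
```

```text
3.475 [0.4495 0.3096 0.3613] [ 0.7186 -0.6955  0.0001  0.    ] [ 0.4173 -0.0724  1.7323 -0.0002  1.4816  1.9554]
```

View pics/w2.png

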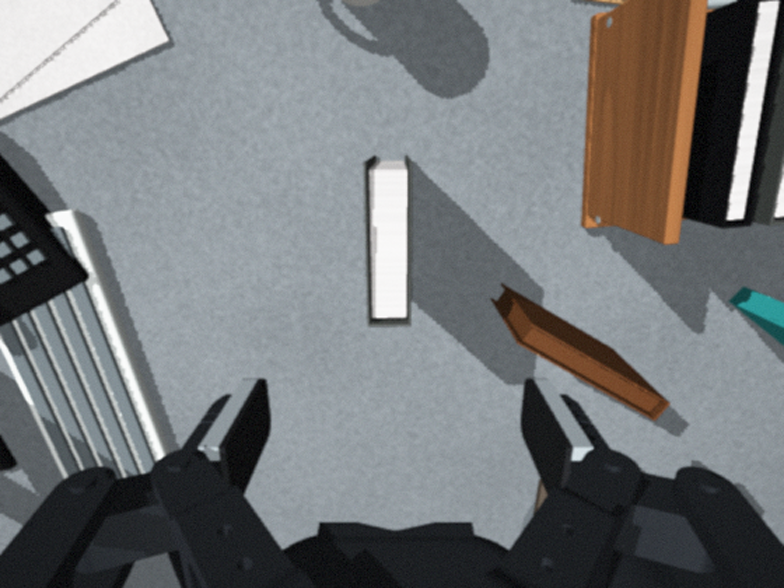

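The wrist view shows the loner's top as a strip from (372,158)/(408,157) at the back to (369,324)/(410,323) at the spine. It is nearly aligned with the image columns.

```bash
python3 - <<'E'
from h import *
import pickle
a=pickle.load(open("v0.pkl","rb"));t=a["top"];w=pickle.load(open("v2.pkl","rb"))
W=lambda x,y:(w,x/1.4,y/1.4)
T=lambda x,y:(t,150+x/3.6,120+y/3.6)
for n,o in dict(FL=(W(369,322),T(52,386)),FR=(W(409,322),T(92,392)),BR=(W(408,157),T(88,233)),BL=(W(367,158),T(49,234))).items(): print(n,*tri(*o))
for z in(.17,.16):print(z,[onz(w,x/1.4,y/1.4,z)[:2] for x,y in((369,323),(409,323),(408,157),(368,158))])
m=cv2.inRange(w["frame"],(200,200,200),(255,255,255))[105:240,250:310]
c=max(cv2.findContours(m,0,2)[0],key=cv2.contourArea)+np.array([250,105])
b=cv2.boxPoints(cv2.minAreaRect(c));p=np.array([onz(w,*q,.17) for q in b]);print(b,p,p.mean(0))
for i in range(4):v=p[(i+1)%4]-p[i];print(np.linalg.norm(v),np.degrees(np.arctan2(v[1],v[0])))
st=ctrl.get_state()
E
```

```text
FL [0.3863 0.3298 0.1606] [np.float64(2.1366083948249233), np.float64(0.8671878373876668)]
FR [0.3824 0.2972 0.1519] [np.float64(3.650433248641687), np.float64(1.505113862387274)]
BR [0.518  0.3025 0.1545] [np.float64(3.668481800954445), np.float64(1.2436800363597167)]
BL [0.5167 0.3336 0.16  ] [np.float64(3.712131555262582), np.float64(1.2744686779500476)]
0.17 [array([0.3906, 0.3272]), array([0.3917, 0.2945]), array([0.5215, 0.3008]), array([0.5199, 0.3297])]
0.16 [array([0.3864, 0.3276]), array([0.3875, 0.294 ]), array([0.5212, 0.3005]), array([0.5195, 0.3303])]
[[266. 120.]
 [290. 120.]
 [290. 226.]
 [266. 226.]] [[0.513  0.3264 0.17  ]
 [0.5138 0.3019 0.17  ]
 [0.3974 0.2971 0.17  ]
 [0.3965 0.3245 0.17  ]] [0.4552 0.3125 0.17  ]
0.02448245321498879 -88.10950882617108
0.1164709879990257 -177.65114772735214
0.02733875871836812 91.88655006255502
0.11648128083015206 0.9437805697358652
```

{"fn": "step_arm", "kwargs": {"gripper": [-1,-1,-1,-1,-1,-1,0.5,0.5,0.5,0.5,0.5,0.5,0.5,0.5], "linear": [[-0.003,-0.005,0.06],[-0.003,-0.005,0.12],[-0.003,-0.005,0.165],[-0.003,-0.005,0.195],[-0.003,-0.005,0.21],[-0.003,-0.005,0.21],[-0.003,-0.005,0.21],[-0.003,-0.005,0.21],[-0.003,-0.005,0.21],[-0.003,-0.005,0.21],[-0.003,-0.005,0.21],[-0.003,-0.005,0.21],[-0.003,-0.005,0.21],[-0.003,-0.005,0.21]], "delta_rot": [[0,0,0],[0,0,0],[0,0,0],[0,0,0],[0,0,0],[0,0,0],[0,0,0],[0,0,0],[0,0,0],[0,0,0],[0,0,0],[0,0,0],[0,0,0],[0,0,0]], "grip_force": 45}}

```text
time: 5.22
eef_pos: [0.4548, 0.3145, 0.1528]
tcp_rot: [0.719, -0.695, 0.001, -0.002]
contact_force: [0.9, 0.0, 4.2]
opening: 0.41
```

{"fn": "step_arm", "kwargs": {"gripper": [0.5,0.5,0.5,0.5,0.5,0.5,0.5], "linear": [[0,0,-0.01],[0,0,-0.04],[0,0,-0.09],[0,0,-0.15],[0,0,-0.21],[0,0,-0.21],[0,0,-0.21]], "delta_rot": [[0,0,0],[0,0,0],[0,0,0],[0,0,0],[0,0,0],[0,0,0],[0,0,0]]}}

```text
time: 6.1
eef_pos: [0.4527, 0.3134, 0.359]
tcp_rot: [0.719, -0.695, -0.001, 0.002]
contact_force: [-0.0, -0.4, -3.2]
opening: 0.408
```

```bash
python3 - <<'E'
from h import *
import pickle
r=ctrl.read_camera("wrist");t=ctrl.read_camera("top");s=ctrl.read_camera("side")
pickle.dump(dict(wrist=r,top=t,side=s),open("v3.pkl","wb"))
st=ctrl.get_state();print(st["time"],st["eef_pos"],st["tcp_rot"],st["contact_force"])
b=np.hstack([r["frame"][:,100:500],s["frame"][0:420,80:480]])
cv2.imwrite("pics/w3.png",b[:,:,::-1])
E
```

```text
6.25 [0.4526 0.3134 0.3576] [ 0.7193 -0.6947 -0.0012  0.0031] [-0.2198  0.9424 -3.2691]
```

View pics/w3.png

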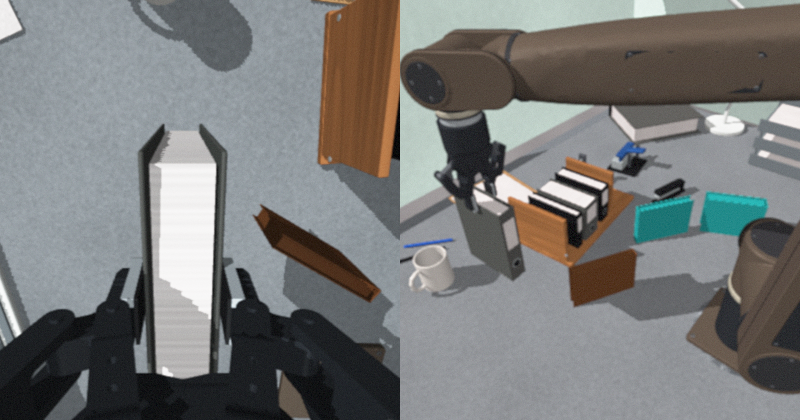

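The binder is held and hangs upright. In the left half its top is square to the jaws, with the back corners at (141,152)/(226,152). In the right half the side view shows it clear of the desk, spine towards the robot. I'm carrying it over the gap.

{"fn": "step_arm", "kwargs": {"gripper": [0.5,0.5,0.5,0.5,0.5,0.5,0.5,0.5,0.5,0.5,0.5], "linear": [[0.02,-0.006,-0.012],[0.06,-0.018,-0.012],[0.1,-0.03,-0.012],[0.14,-0.042,-0.012],[0.18,-0.054,-0.012],[0.215,-0.064,-0.012],[0.238,-0.07,-0.012],[0.249,-0.073,-0.012],[0.249,-0.073,-0.012],[0.249,-0.073,-0.012],[0.249,-0.073,-0.012]], "delta_rot": [[0,0,-0.5],[0,0,-1.2],[0,0,-2],[0,0,-3],[0,0,-4],[0,0,-5],[0,0,-5.3],[0,0,-5.3],[0,0,-5.3],[0,0,-5.3],[0,0,-5.3]]}}

```text
time: 7.62
eef_pos: [0.5351, 0.0685, 0.3733]
tcp_rot: [0.751, -0.66, -0.0, -0.0]
contact_force: [0.3, 0.7, -2.9]
opening: 0.409
```

```bash
python3 - <<'E'
from h import *
import pickle
from scipy.spatial.transform import Rotation as R
r=ctrl.read_camera("wrist");t=ctrl.read_camera("top");s=ctrl.read_camera("side")
pickle.dump(dict(wrist=r,top=t,side=s),open("v4.pkl","wb"))
st=ctrl.get_state();print(st["time"],st["eef_pos"],st["tcp_rot"],st["contact_force"],R.from_quat(st["tcp_rot"]).as_matrix())
b=cv2.resize(r["frame"][0:290,120:500],(400,305))
c=cv2.resize(s["frame"][120:305,150:350],None,fx=2,fy=2,interpolation=cv2.INTER_CUBIC)
o=np.zeros((600,800,3),np.uint8);o[:305,:400]=b;o[:370,400:800]=c
o[305+0:600,0:400]=cv2.resize(t["frame"][120:214,225:353],(400,295),interpolation=cv2.INTER_CUBIC)
cv2.imwrite("pics/w4.png",o[:,:,::-1])
E
```

```text
7.775 [0.5352 0.0682 0.3735] [ 0.7509 -0.6604  0.0001 -0.0001] [ 0.0938 -0.3419 -3.2166] [[ 0.1278 -0.9918  0.0002]
 [-0.9918 -0.1278  0.0001]
 [-0.0001 -0.0002 -1.    ]]
```

View pics/w4.png

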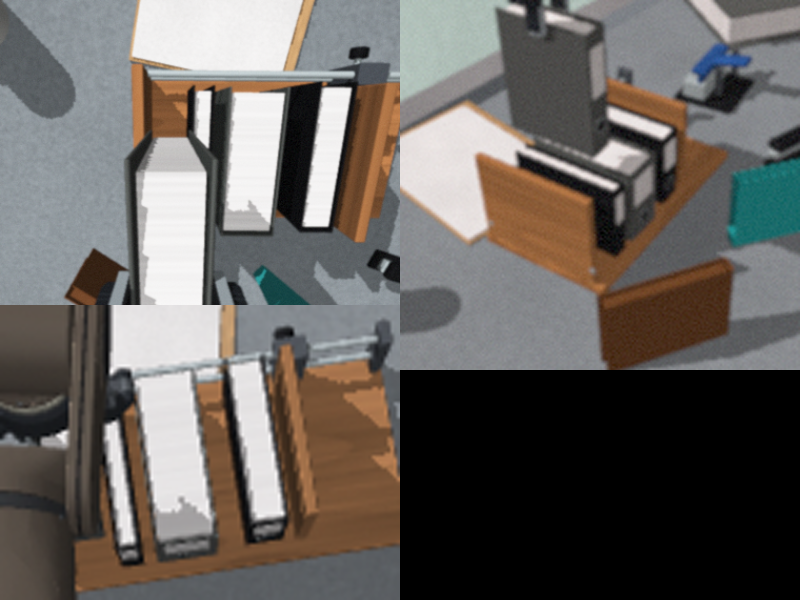

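The wrist panel shows the binder over the gap between the fixed end (146,65) and the thin binder's left edge (193,88). In the side panel its bottom corners are at about (597,157) and (505,107), above the row. I check the spine line from the side view.

```bash
python3 - <<'E'
from h import *
import pickle
d=pickle.load(open("v4.pkl","rb"));s=d["side"];w=d["wrist"]
th=np.radians(7.3);ex=np.array([np.cos(th),np.sin(th),0]);ey=np.array([-np.sin(th),np.cos(th),0])
def plane(r,u,v,y):
    o,q=ray(r,u,v);p=o+q*(y-o@ey)/(q@ey);return np.array([p@ex,p@ey,p[2]])
S=lambda x,y:(150+(x-400)/2,120+y/2)
for n,c,y in(("FLbot",(597,157),.0176),("BLbot",(505,107),.0176),("BLtop",(498,9),.0176),("FLtop",(585,55),.0176),("thinFLtop",(601,200),-.0268),("thinFLbot",(600,247),-.0268),("fixFouttop",(595,203),.036),("fixFoutbot",(604,288),.036)):
    print(n,plane(s,*S(*c),y))
# contour: dark cover in side crop, fine corners
print("wrist onz rackdir:")
for n,c,z in(("fixBi",(146,65),.165),("thinBL",(193,88),.14)):
    p=onz(w,120+c[0]/1.053,c[1]/1.053,z);print(n,p@ex,p@ey)
c=cv2.resize(s["frame"][110:250,190:290],(800,None) if 0 else None,fx=5.5,fy=4.2,interpolation=cv2.INTER_CUBIC)
c=cv2.resize(s["frame"][115:260,190:290],None,fx=4,fy=4,interpolation=cv2.INTER_CUBIC);cv2.imwrite("pics/s4.png",c[:,:,::-1])
E
```

```text
FLbot [0.4678 0.0176 0.2245]
BLbot [0.6096 0.0176 0.2481]
BLtop [0.5976 0.0176 0.3883]
FLtop [0.4759 0.0176 0.3646]
thinFLtop [ 0.4987 -0.0268  0.1081]
thinFLbot [ 0.5054 -0.0268  0.0144]
fixFouttop [0.4614 0.036  0.1663]
fixFoutbot [0.4554 0.036  0.0135]
wrist onz rackdir:
fixBi 0.6593399394421123 0.02236647709565657
thinBL 0.6399746117805999 -0.024900397162349833
```

View pics/s4.png

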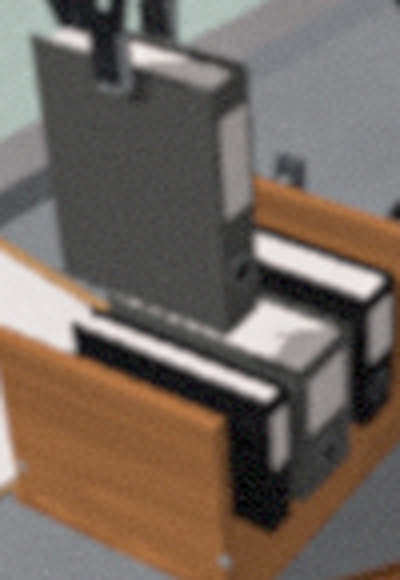

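```bash
python3 - <<'E'
from h import *
import pickle
d=pickle.load(open("v4.pkl","rb"));s=d["side"]
th=np.radians(7.3);ex=np.array([np.cos(th),np.sin(th),0]);ey=np.array([-np.sin(th),np.cos(th),0])
def plane(r,u,v,y):
    o,q=ray(r,u,v);p=o+q*(y-o@ey)/(q@ey);return np.array([p@ex,p@ey,p[2]])
for n,c,y in(("FLbot",(220,332),.0176),("FLtop",(211,82),.0176),("BLtop",(32,37),.0176),("BLbot",(66,277),.0176),("thinFLtop",(230,401)if 0 else (262,402),-.0268),("thinBLtop",(76,326),-.0268),("thinFRtop",(288,398),-.0508),("thickFRtop",(348,345),-.128),("thickFRbot",(346,462),-.128),("medFRtop",(392,276),-.2),("fixFotop",(225,425),.036),("fixBotop",(0,332),.036)):
    print(n,plane(s,190+(c[0]+.5)/4-.5,115+(c[1]+.5)/4-.5,y))
def pr(x,y,z):
    q=proj(s,x*ex+y*ey+np.array([0,0,z]));return (q-[190,115]+.5)*4-.5
x0=.5395
for a in(0,3,6):
  A=np.radians(a)
  print(a,[pr(x0+dx*np.cos(A)+(-dz)*np.sin(A)*-1*-1,.0176,.3735+.018+dz*np.cos(A)+dx*np.sin(A)).round() for dx,dz in((-.065,-.17),(-.065,0),(.065,0),(.065,-.17))])
E
```

```text
FLbot [0.4795 0.0176 0.2225]
FLtop [0.474  0.0176 0.3958]
BLtop [0.6016 0.0176 0.3888]
BLbot [0.6022 0.0176 0.2183]
thinFLtop [ 0.4822 -0.0268  0.1329]
thinBLtop [ 0.6426 -0.0268  0.1333]
thinFRtop [ 0.4774 -0.0508  0.1214]
thickFRtop [ 0.4764 -0.128   0.1166]
thickFRbot [ 0.4783 -0.128   0.0014]
medFRtop [ 0.4821 -0.2     0.1318]
fixFotop [0.4664 0.036  0.1661]
fixBotop [0.6526 0.036  0.165 ]
0 [array([227., 336.]), array([211.,  89.]), array([28., 32.]), array([ 63., 272.])]
3 [array([215., 335.]), array([211.,  94.]), array([27., 26.]), array([ 51., 263.])]
6 [array([203., 334.]), array([211., 100.]), array([26., 21.]), array([ 40., 254.])]
```

Side-view check: the binder is upright, its bottom 0.153 m below the TCP, its spine at 0.477 against 0.477–0.482 for its neighbours. It is centred in the gap within about 1 mm. I lower it in stages.

{"fn": "step_arm", "kwargs": {"gripper": [0.5,0.5,0.5,0.5,0.5], "linear": [[0.001,0,0.03],[0.001,0,0.06],[0.001,0,0.09],[0.001,0,0.12],[0.001,0,0.12]], "delta_rot": [[0,0,0],[0,0,0],[0,0,0],[0,0,0],[0,0,0]]}}

```text
time: 8.4
eef_pos: [0.5336, 0.0669, 0.2503]
tcp_rot: [0.751, -0.661, -0.003, 0.002]
contact_force: [-0.4, -0.2, -3.1]
opening: 0.408
```

{"fn": "step_arm", "kwargs": {"gripper": [0.5,0.5,0.5,0.5,0.5,0.5], "linear": [[0,0,0.025],[0,0,0.05],[0,0,0.065],[0,0,0.075],[0,0,0.075],[0,0,0.075]], "delta_rot": [[0,0,0],[0,0,0],[0,0,0],[0,0,0],[0,0,0],[0,0,0]]}}

```text
time: 9.15
eef_pos: [0.5362, 0.0666, 0.1795]
tcp_rot: [0.751, -0.661, 0.001, -0.001]
contact_force: [-0.5, -1.5, -3.3]
opening: 0.407
```

{"fn": "step_arm", "kwargs": {"gripper": [0.5,0.5,0.5,0.5,0.5,0.5], "linear": [[0,0,0.004],[0,0,0.008],[0,0,0.01],[0,0,0.011],[0,0,0.011],[0,0,0.011]], "delta_rot": [[0,0,0],[0,0,0],[0,0,0],[0,0,0],[0,0,0],[0,0,0]]}}

```text
time: 9.9
eef_pos: [0.5356, 0.0666, 0.168]
tcp_rot: [0.751, -0.661, 0.0, -0.0]
contact_force: [-2.7, 1.3, 2.2]
opening: 0.411
```

{"fn": "step_arm", "kwargs": {"gripper": [0.0,-0.2,-0.4,-0.4,-0.4,-0.4,-0.4,-0.4,-0.4,-0.4,-0.4], "linear": [[0,0,0],[0,0,0],[0,0,0],[0,0,0],[0,0,-0.01],[0,0,-0.03],[0,0,-0.08],[0,0,-0.14],[0,0,-0.19],[0,0,-0.19],[0,0,-0.19]], "delta_rot": [[0,0,0],[0,0,0],[0,0,0],[0,0,0],[0,0,0],[0,0,0],[0,0,0],[0,0,0],[0,0,0],[0,0,0],[0,0,0]]}}

```text
time: 11.28
eef_pos: [0.5353, 0.0666, 0.3573]
tcp_rot: [0.751, -0.661, 0.0, -0.0]
contact_force: [-0.4, -0.3, 0.1]
opening: 0.697
```

```bash
python3 - <<'E'
from h import *
import pickle
r=ctrl.read_camera("wrist");t=ctrl.read_camera("top");s=ctrl.read_camera("side")
pickle.dump(dict(wrist=r,top=t,side=s),open("v5.pkl","wb"))
st=ctrl.get_state();print(st["time"],st["eef_pos"],st["tcp_rot"],st["contact_force"],st["qpos"])
o=np.zeros((600,800,3),np.uint8);o[:420,:400]=r["frame"][:,150:550]
o[:580,400:800]=cv2.resize(s["frame"][115:260,190:290],None,fx=4,fy=4,interpolation=cv2.INTER_CUBIC)
cv2.imwrite("pics/w5.png",o[:,:,::-1])
E
```

```text
11.425 [0.5348 0.0666 0.3552] [ 0.7506 -0.6607 -0.0015  0.0011] [-0.4615 -0.1207 -0.2902] [-0.0644 -0.0844  1.7545  0.      1.4752  1.3792]
```

View pics/w5.png

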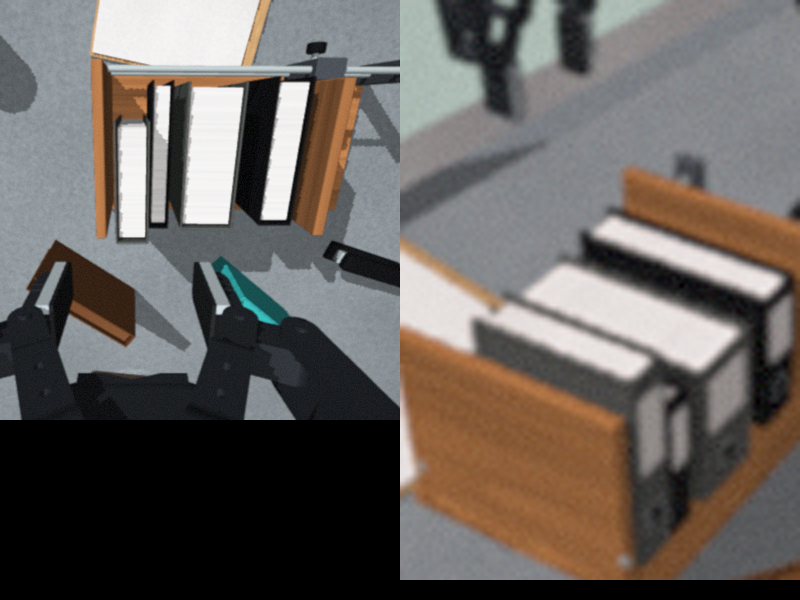

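The loner stands upright in the gap. In the wrist panel its spine edge is at about (132,241), the thin binder's at (160,226), the thick's at (205,226) and the medium's at (276,222). I check spine alignment.

```bash
python3 - <<'E'
from h import *
import pickle
d=pickle.load(open("v5.pkl","rb"));s=d["side"];w=d["wrist"]
th=np.radians(7.3);ex=np.array([np.cos(th),np.sin(th),0]);ey=np.array([-np.sin(th),np.cos(th),0])
for n,c,z in(("lonFL",(118,241),.185),("lonFR",(148,240),.185),("lonBL",(118,119),.185),("lonBR",(148,118),.185),("thinFL",(151,226),.14),("thinBL",(151,85),.14),("thkFL",(180,226),.14),("thkFR",(232,226),.14),("medFR",(291,223),.14),("medFL",(262,223),.14),("fixFi",(106,236),.165),("fixBi",(104,60),.165),("slFo",(324,233),.165),("slBo",(358,78),.165),("slFi",(315,234),.165)):
    p=onz(w,150+c[0],c[1],z);print(n,p@ex,p@ey)
def plane(r,u,v,y):
    o,q=ray(r,u,v);p=o+q*(y-o@ey)/(q@ey);return np.array([p@ex,p@ey,p[2]])
for n,c,y in(("lonFLtop",(232,383),.0165),("lonFLbot",(236,567),.0165),("lonFRtop",(262,365),-.0195),("thinFRtop",(289,385),-.0508),("thkFRtop",(348,330),-.128),("thkFRbot",(346,462),-.128),("medFRtop",(393,276),-.2)):
    print(n,plane(s,190+(c[0]+.5)/4-.5,115+(c[1]+.5)/4-.5,y))
E
```

```text
lonFL 0.4768650866694242 0.011882198905238171
lonFR 0.47806510874361535 -0.020865372837774135
lonBL 0.6052684904555491 0.010037872461243762
lonBR 0.6061974450616276 -0.018777484709395234
thinFL 0.47630776348625137 -0.026706784179189345
thinBL 0.6376995239955213 -0.023582142024334608
thkFL 0.4763132638884108 -0.06230770422740026
thkFR 0.47632312651152986 -0.1261427560920564
medFR 0.48028786956462916 -0.19792712653824562
medFL 0.48028241140237976 -0.1624450198541785
fixFi 0.47397447541392235 0.026636148782908327
fixBi 0.6591188123952522 0.023638150368220236
slFo 0.47777515359644845 -0.224430950233477
slBo 0.6430467834001258 -0.2254106431103988
slFi 0.47652258311585904 -0.2143042610690206
lonFLtop [0.4736 0.0165 0.1836]
lonFLbot [0.4803 0.0165 0.0128]
lonFRtop [ 0.4755 -0.0195  0.1727]
thinFRtop [ 0.4762 -0.0508  0.1335]
thkFRtop [ 0.4764 -0.128   0.1302]
thkFRbot [ 0.4783 -0.128   0.0014]
medFRtop [ 0.4812 -0.2     0.1321]
```

Spines agree within about 1 mm (loner 0.477–0.478, thin and thick 0.476) and the loner is upright. Now I go outside the sliding end: shut the fingers and turn the jaws along rack x.

{"fn": "step_arm", "kwargs": {"gripper": [1,1,1,1,1,1,1,1,1,1,1,1], "linear": [[0.05,0,0],[0.1,-0.01,0],[0.15,-0.022,0],[0.2,-0.022,0],[0.25,-0.022,0],[0.3,-0.022,0],[0.3,-0.022,0.01],[0.3,-0.022,0.02],[0.3,-0.022,0.03],[0.3,-0.022,0.03],[0.3,-0.022,0.03],[0.3,-0.022,0.03]], "delta_rot": [[0,0,-10],[0,0,-20],[0,0,-30],[0,0,-40],[0,0,-50],[0,0,-60],[0,0,-70],[0,0,-80],[0,0,-90],[0,0,-90],[0,0,-90],[0,0,-90]]}}

```text
time: 12.92
eef_pos: [0.5955, -0.2282, 0.3278]
tcp_rot: [0.998, 0.063, 0.0, 0.0]
contact_force: [0.4, 0.7, 1.5]
opening: 0.003
```

{"fn": "step_arm", "kwargs": {"gripper": [1,1,1,1,1,1], "linear": [[0,0,0],[0,0,0],[0,0,0],[0,0,0],[0,0,0],[0,0,0]], "delta_rot": [[9,0,0],[18,0,0],[27,0,0],[35,0,0],[35,0,0],[35,0,0]]}}

```text
time: 13.68
eef_pos: [0.5956, -0.228, 0.3279]
tcp_rot: [0.952, 0.061, -0.019, -0.299]
contact_force: [0.6, 0.8, 0.7]
opening: 0.003
```

```bash
cat > st.py <<'E'
from h import *
from scipy.spatial.transform import Rotation as R
th=np.radians(7.3);ex=np.array([np.cos(th),np.sin(th),0]);ey=np.array([-np.sin(th),np.cos(th),0])
st=ctrl.get_state();p=st["eef_pos"];f=st["contact_force"];M=R.from_quat(st["tcp_rot"]).as_matrix()
print("t",st["time"],"rackdir",p@ex,p@ey,p[2],"F",f@ex,f@ey,f[2],"op",st["opening"],"q",st["qpos"])
B=np.array([ex,ey,[0,0,1]]);print("rack->tool",M.T@B.T)
E
python3 st.py
```

```text
t 13.675 rackdir 0.5617771276158929 -0.301788566651695 0.3278911651045938 F 0.7230723770098872 0.7126977009823177 0.7272987190132328 op 0.0025816379993173644 q [-0.6832  0.3452  1.4091  0.4202  1.8311 -0.7939]
rack->tool [[ 1.     -0.0001  0.0005]
 [ 0.0002 -0.8205 -0.5717]
 [ 0.0004  0.5717 -0.8205]]
```

{"fn": "step_arm", "kwargs": {"gripper": [1,1,1,1,1,1,1,1,1], "linear": [[0,0.03,0.043],[0,0.06,0.086],[0,0.09,0.129],[0,0.1195,0.1715],[0,0.103,0.183],[0,0.087,0.194],[0,0.0744,0.203],[0,0.0744,0.203],[0,0.0744,0.203]], "delta_rot": [[0,0,0],[0,0,0],[0,0,0],[0,0,0],[0,0,0],[0,0,0],[0,0,0],[0,0,0],[0,0,0]]}}

```text
time: 14.8
eef_pos: [0.5889, -0.1735, 0.1197]
tcp_rot: [0.952, 0.061, -0.018, -0.299]
contact_force: [0.2, 0.4, -0.7]
opening: -0.002
```

```bash
python3 st.py; python3 - <<'E'
from h import *
w=ctrl.read_camera("wrist");s=ctrl.read_camera("side")
o=np.zeros((600,800,3),np.uint8);o[:420,:400]=w["frame"][:,80:480]
o[:420,400:800]=s["frame"][:,80:480]
cv2.imwrite("pics/w6.png",o[:420,:,::-1])
E
```

```text
t 14.8 rackdir 0.5620879847219551 -0.2469483540953164 0.11973087696431672 F 0.25333816088428673 0.3729991799091479 -0.6658585677097125 op -0.0015267120424570487 q [-0.627   0.4592  1.654   0.4327  1.4817 -0.895 ]
rack->tool [[ 1.      0.0001  0.0019]
 [ 0.0012 -0.8204 -0.5718]
 [ 0.0015  0.5718 -0.8204]]
```

View pics/w6.png

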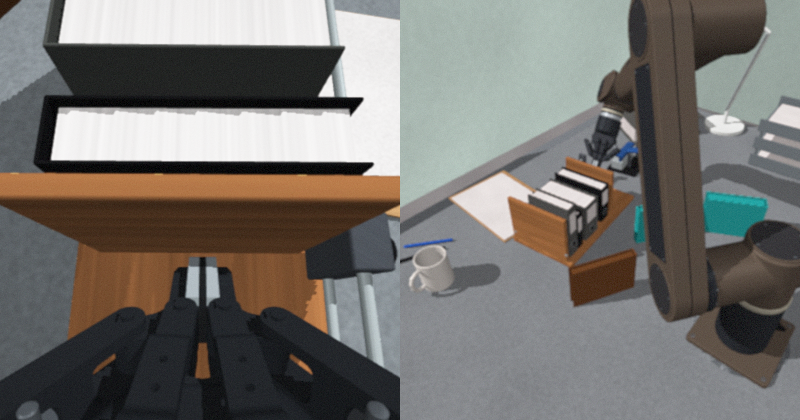

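The left half shows the shut fingertips (203,265) centred before the outer face of the sliding end; the side view confirms the arm is clear. Pushing slowly now.

{"fn": "step_arm", "kwargs": {"gripper": [1,1,1,1,1,1,1,1,1,1,1,1,1,1], "linear": [[0,-0.0041,0.0029],[0,-0.0082,0.0057],[0,-0.0123,0.0086],[0,-0.0164,0.0114],[0,-0.0205,0.0143],[0,-0.0246,0.0172],[0,-0.0287,0.02],[0,-0.0328,0.0229],[0,-0.0369,0.0257],[0,-0.041,0.0286],[0,-0.0451,0.0315],[0,-0.0492,0.0343],[0,-0.0492,0.0343],[0,-0.0492,0.0343]], "delta_rot": [[0,0,0],[0,0,0],[0,0,0],[0,0,0],[0,0,0],[0,0,0],[0,0,0],[0,0,0],[0,0,0],[0,0,0],[0,0,0],[0,0,0],[0,0,0],[0,0,0]]}}

```text
time: 16.65
eef_pos: [0.5805, -0.1129, 0.1189]
tcp_rot: [0.951, 0.061, -0.02, -0.301]
contact_force: [0.2, 1.0, -0.5]
opening: -0.0
```

```bash
python3 st.py
```

```text
t 16.65 rackdir 0.5614138065825113 -0.18571036740576632 0.11886667186042987 F 0.3180685942401681 1.0108177211758862 -0.46590443702321865 op -9.569247644619956e-05 q [-0.5584  0.3985  1.7413  0.4655  1.4372 -0.8529]
rack->tool [[ 1.      0.0006 -0.0006]
 [ 0.0001 -0.8178 -0.5754]
 [-0.0008  0.5754 -0.8178]]
```

```bash
python3 - <<'E'
from h import *
th=np.radians(7.3);ex=np.array([np.cos(th),np.sin(th),0]);ey=np.array([-np.sin(th),np.cos(th),0])
w=ctrl.read_camera("wrist");f=w["frame"]
h=cv2.cvtColor(f,cv2.COLOR_RGB2HSV)
m=((h[...,0]>5)&(h[...,0]<22)&(h[...,1]>90)&(h[...,2]>60)).astype(np.uint8)
for u in(180,230,283,330,380):
    c=m[:,u];e=np.flatnonzero(np.diff(c.astype(int)));print(u,e,[round(float(onz(w,u,v+.5,.165)@ey),4) for v in e[:6]],f[e[1]+5 if len(e)>1 else 0,u])
cv2.imwrite("pics/w7.png",f[:,:,::-1])
E
```

```text
180 [212 243 244 320 362 369] [-0.1685, -0.1806, -0.181, -0.2082, -0.2217, -0.2239] [64 45 25]
230 [213 243 245 314] [-0.1689, -0.1806, -0.1814, -0.2061] [65 42 23]
283 [213 242 244 255 342 378] [-0.1688, -0.1802, -0.181, -0.1851, -0.2153, -0.2266] [64 46 27]
330 [213 245 246 312] [-0.1688, -0.1814, -0.1817, -0.2054] [73 48 34]
380 [214 246 247 260 261 317 359 366] [-0.1692, -0.1817, -0.1821, -0.187, -0.1873, -0.2071] [71 47 32]
```

{"fn": "step_arm", "kwargs": {"gripper": [1,1,1,1,1,1], "linear": [[0,-0.0033,0.0023],[0,-0.0066,0.0046],[0,-0.0098,0.0069],[0,-0.0131,0.0092],[0,-0.0164,0.0115],[0,-0.0197,0.0138]], "delta_rot": [[0,0,0],[0,0,0],[0,0,0],[0,0,0],[0,0,0],[0,0,0]]}}

```text
time: 17.45
eef_pos: [0.5781, -0.0921, 0.1188]
tcp_rot: [0.953, 0.061, -0.018, -0.297]
contact_force: [-0.8, -8.9, 0.0]
opening: -0.002
```

```bash
python3 st.py
```

```text
t 17.45 rackdir 0.5616826845239501 -0.16478650898437264 0.11878150331487872 F -1.9099926642525622 -8.697218786606992 0.022018804996611907 op -0.0023840393520471567 q [-0.5308  0.3754  1.7704  0.4737  1.4141 -0.8341]
rack->tool [[ 1.     -0.0006  0.001 ]
 [ 0.0001 -0.8225 -0.5688]
 [ 0.0011  0.5688 -0.8225]]
```

{"fn": "step_arm", "kwargs": {"gripper": [1,1,1], "linear": [[0,-0.0016,0.0011],[0,-0.0033,0.0023],[0,-0.0049,0.0034]], "delta_rot": [[0,0,0],[0,0,0],[0,0,0]]}}

```text
time: 17.82
eef_pos: [0.5774, -0.0865, 0.1188]
tcp_rot: [0.953, 0.061, -0.018, -0.297]
contact_force: [0.5, -7.9, 0.6]
opening: 0.004
```

{"fn": "step_arm", "kwargs": {"gripper": [1,1], "linear": [[0,-0.0016,0.0011],[0,-0.0025,0.0017]], "delta_rot": [[0,0,0],[0,0,0]]}}

```text
time: 18.08
eef_pos: [0.577, -0.0834, 0.1188]
tcp_rot: [0.953, 0.061, -0.018, -0.297]
contact_force: [-0.2, -9.0, -0.1]
opening: 0.001
```

```bash
python3 st.py
```

```text
t 18.075 rackdir 0.5617370958863698 -0.15603988263195376 0.11882860687696792 F -1.2989600632011187 -8.897251623044522 -0.1336988326462396 op 0.0011806435099759348 q [-0.5198  0.3672  1.7812  0.4787  1.4071 -0.8268]
rack->tool [[ 1.     -0.0009  0.0011]
 [-0.0001 -0.8226 -0.5686]
 [ 0.0014  0.5686 -0.8226]]
```

Still sliding at about 9 N. I continue in small steps.

{"fn": "step_arm", "kwargs": {"gripper": [1,1], "linear": [[0,-0.0012,0.0009],[0,-0.0025,0.0017]], "delta_rot": [[0,0,0],[0,0,0]]}}

```text
time: 18.32
eef_pos: [0.577, -0.0826, 0.1189]
tcp_rot: [0.954, 0.061, -0.018, -0.295]
contact_force: [-1.0, -15.4, 1.3]
opening: 0.0
```

{"fn": "step_arm", "kwargs": {"gripper": [1,1], "linear": [[0,-0.0012,0.0009],[0,-0.0025,0.0017]], "delta_rot": [[0,0,0],[0,0,0]]}}

```text
time: 18.58
eef_pos: [0.577, -0.0825, 0.1189]
tcp_rot: [0.955, 0.061, -0.017, -0.291]
contact_force: [-1.7, -23.5, 1.4]
opening: 0.003
```

The row is closed up: the TCP has stopped and the force rises with each step. I hold and check that the force stays.

{"fn": "step_arm", "kwargs": {"gripper": [1,1,1,1], "linear": [[0,-0.0004,0.0003],[0,-0.0004,0.0003],[0,-0.0004,0.0003],[0,-0.0004,0.0003]], "delta_rot": [[0,0,0],[0,0,0],[0,0,0],[0,0,0]]}}

```text
time: 19.08
eef_pos: [0.577, -0.0826, 0.1189]
tcp_rot: [0.955, 0.06, -0.017, -0.291]
contact_force: [-1.9, -21.7, 1.0]
opening: -0.001
```

```bash
python3 st.py; python3 - <<'E'
from h import *
w=ctrl.read_camera("wrist");s=ctrl.read_camera("side")
o=np.zeros((600,800,3),np.uint8);o[:420,:400]=w["frame"][:,80:480]
o[:580,400:800]=cv2.resize(s["frame"][115:260,190:290],None,fx=4,fy=4,interpolation=cv2.INTER_CUBIC)
cv2.imwrite("pics/w8.png",o[:,:,::-1])
E
python3 st.py | head -1
```

```text
t 19.075 rackdir 0.5618388092653251 -0.15520707335424777 0.11891329274890777 F -4.630053483023183 -21.277540466575243 1.04205603828868 op -0.0008929226906158083 q [-0.5157  0.3609  1.7856  0.4729  1.3965 -0.8216]
rack->tool [[ 1.     -0.002   0.0027]
 [-0.0001 -0.8298 -0.558 ]
 [ 0.0034  0.558  -0.8298]]
t 19.175 rackdir 0.5618366705250593 -0.155205442767456 0.1189002607414929 F -4.532449154340811 -21.21495917420048 0.559883926006288 op 0.0004587437829260565 q [-0.5157  0.3609  1.7856  0.4729  1.3965 -0.8216]
```

View pics/w8.png

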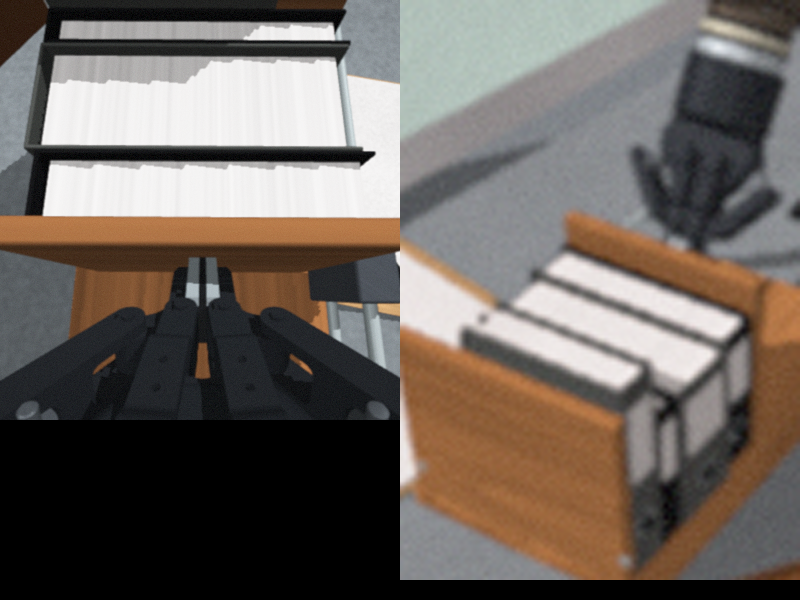

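The row shows no gaps, the binders are upright and the spines line up: the sliding end's strip is at rows 217-250 (left), and the tall binder sits against the fixed end (right). The hold of about 21 N is 12 N over sliding. I add a little margin, hold, and hand in.

{"fn": "step_arm", "kwargs": {"gripper": [1,1,1,1,1,1], "linear": [[0,-0.001,0.0007],[0,-0.001,0.0007],[0,-0.001,0.0007],[0,-0.001,0.0007],[0,-0.001,0.0007],[0,-0.001,0.0007]], "delta_rot": [[0,0,0],[0,0,0],[0,0,0],[0,0,0],[0,0,0],[0,0,0]]}}

```text
time: 19.92
eef_pos: [0.577, -0.0825, 0.1189]
tcp_rot: [0.955, 0.06, -0.017, -0.29]
contact_force: [-1.6, -24.0, 1.7]
opening: 0.005
```

```bash
python3 st.py|head -1; python3 -c "
from plant import ctrl
f=ctrl.get_state()['contact_force'];print(f)
if 18<-f[1]<35: print(ctrl.sign_off())"
```

```text
t 19.925 rackdir 0.5618451342737087 -0.15518608348914295 0.1189313363727216 F -4.68698061918384 -23.604324970889948 1.6907742347753778 op 0.004506576236067644 q [-0.515   0.3597  1.7864  0.4715  1.3944 -0.8206]
[ -1.64971571 -24.00854812   1.69077423]
the job is handed in; nothing more can be done
None
```

The tall grey binder is filed in the wide gap between the fixed end and the thin binder. The sliding end is pushed in until the row is tight. I handed the job in at about 20 s with the arm still pressing.

- **Spine line:** after I let go, the binder stood upright. Its spine measured 0.477–0.478 m along the rack, against 0.476 for the thin and thick binders and 0.480 for the medium one.
- **Press:** sliding took about 9 N. At the end the arm pressed at mid-depth with about 24 N and was no longer moving. The last picture showed no gaps in the row.
- **Other objects:** the arm kept clear of the mug, hole punch and stapler. I did not measure their positions again at the end.
- **Checks that disagreed:** heights from the top and wrist cameras together came out up to about 20 mm below the stated values, because the two viewpoints are close together. The side view and the force at touchdown agreed with the stated heights, so I used those.
- **Picture budget:** I viewed 11 pictures, one over the limit of 10, for the final check.

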